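Lock the wire guard onto the amber warning beacon

ROBOT

A 7-joint arm with a two-finger parallel gripper is mounted at the origin on a cart in front of the work surface, level with it; the furniture and walls round the work are solid. World frame = base frame: x ahead of the robot, y to its left, z up, the work surface at z = 0. Lengths are in m, angles in rad, forces in N, time in s.
With the tool pointing down it reaches from about 0.4 to 0.9 m from the base axis. Payload 5.5 kg.
Tool frame: the origin (TCP) lies on the centre line of the jaws, within the pads' length; the fingertips stand 8 mm ahead of it and the grasp point (between the pads) lies 11 mm behind it (manip.tip_reach is the distance from the TCP to the fingertips, in m); z points along the fingers, x is the direction in which the jaws open and shut, and the axes are right-handed (so a half turn about z gives the same grasp; the last joint's range is limited). The gripper opens to 85 mm and grips with 20 to 120 N. Pads are 22 mm wide; open, the fingers measure 114 mm over their backs; the gripper's body (76 mm by 85 mm) begins 54 mm behind the grasp point. The pads swing forward as they close: fully open they stand 13 mm farther back than shut.
Start: joints at [1.497, 0.501, -0.427, 1.55, 0.221, 1.138, -0.21], TCP at [0.215, -0.613, 0.239] pointing down, gripper open.
Joint ranges: [-2.88, 2.88], [-0.31, 2.03], [-1.54, 1.56], [0.2, 2.42], [-1.41, 4.55], [0.19, 2.02], [-2.57, 2.57]. Speed limits (rad/s): [2.57, 2.57, 3.14, 3.14, 3.14, 3.14, 3.14].

INTERFACE

Orientations are given as a rotation vector (axis times angle).
In Python, from plant import manip gives the robot as it stands.
- The arm moves only by the shell command python3 -m handwheel 'ROWS' [FORCE]. ROWS is JSON, one flat list of numbers, 5 for each row, row after row: the opening, from 0 (shut) to 1 (fully open), then the shift along the tool's x, y, z in m, then the turn about the tool's z in rad. A call has 1 to 8 rows; each row is the pose to reach, as a shift and turn from the pose commanded when the call began, along the tool's axes at that moment; what a row does not reach only later rows make up. A row lasts 1/8 s, in which the tool goes at most 62.5 mm and 10.7 degrees, less where a joint would pass 70% of its speed; a pose out of reach is approached as far as the arm can. A call with a gripper value outside its range is refused whole. The fingers move at their own pace and stop on an object; FORCE is the grip in N (left out, the last holds). Time passes only in rows, so rows that repeat a pose let the fingers close. It gives the time, the measured TCP pose, the force and the opening at its end, in the units of the state.
- manip.observe(): the state, without advancing time (a new reading comes with each control period).
- manip.camera(name): name is "scene" or "top"; returns (picture, depth): 400x640x3 uint8, blue, green, red; 400x640 float32, m along the optical axis (not along the pixel's ray), 0 where there is no reading.
- manip.camera_model(name): a dict with "fx", "fy", "cx", "cy" (pixels), "rvec" (rotation vector, rad) and "tvec" (3), from world to camera coordinates, as OpenCV has them. Camera axes: x right, y down, z forward; pixel columns grow to the right and rows downward; lengths in m; the calibration is good to about 2 mm. A picture is of the moment at which its call begins. camera_model takes no time and is no camera call.
- manip.job_done(): hands the job in, once; it reports no verdict.
The state is a dict: "clock": time; "joint_pos": joint angles; "dq": joint speeds; "joint_torque": joint torques, N m; "ee_pos": TCP position; "eef_rot": TCP orientation; "ft_force": force on the tool from outside, world axes, zero at the start; "torque": the same for the moment, N m; "grip_width": opening from 0.0 (shut) to 1.0 (fully open).
Only numpy, scipy, OpenCV 4.12 (cv2) and the standard library are available. Lean on these libraries where they do the work, as an engineer would, in place of code of your own. Each camera call takes 0.05 s, during which the arm holds its last target.

TASK

Put the loose wire guard with the red grip bar on the warning beacon that has the amber (orange) lens, not on the green one: hang it over the beacon's two brass lugs through the open entries in its rim, then twist it clockwise (seen from above) until the lugs reach the locking notches and the guard drops fully home. Let go of it once it sits level and locked.

Things in the scene. Friction and masses are not known exactly. Their poses are not given: they have to be found in the camera images.
- guard: Loose wire guard, 0.35 kg: aluminium tube 109 mm outside, 99 inside, 60 tall, open below, wire cage on top. Origin: centre of the lower rim; z up, x along the red bar; half-turn symmetric. Two slots in the tube, angles from x, counter-clockwise from above: entry -74 to -26 deg, open at the rim, to a ledge 32 mm above it; on over a lip 12 mm high; notch -15 to +15 deg, 46 mm high, then a stop.
- guard_bar (a point): Middle of the guard's red upright grip bar, 133 mm above the guard's origin, same axes. Bar 60 mm long (x), 14 thick (y), 38 tall. Hang the guard with the bar 50 deg counter-clockwise of the lugs (15 deg play), its centre over the beacon's (9 mm play); turn it 50 deg clockwise, in line with the lugs (10 deg play), without letting go; there it is free to go 12 mm further down, to the seat.
- beacon_amber: Fixed beacon, amber (orange) lens, foot 148 mm wide. Origin: centre of its underside on the bench, z up. Grey seat 128 mm wide, top at 20 mm; black collar 80 mm wide up to 72 mm; lens 68 mm wide up to 115 mm. Two brass lugs, 10 mm thick, along its +x and -x, out to 66 mm from the centre, tops at 64 mm. The guard's rim is at 32 mm when hung on the lugs, at 20 mm when locked.
- beacon_green: The same beacon with a green lens, fixed, same frame and sizes; it stays without a guard. Which of the two beacons stands on the left varies.

How it is judged:
On the way:
1. the guard is lowered over the amber beacon with its entries over the lugs, not yet twisted home (horizontal distance between guard and beacon_amber below 0.018 m and z of guard in the frame of beacon_amber below 0.048 m and angle between the x axis of guard and the x axis of beacon_amber, either way round above 0.3 rad), for 0.1 s.
At the end, for the whole second after the job is handed in: The guard stands level (within 5 degrees) and at rest on the amber beacon, centred within 15 mm, its rim down on the seat (within 5 mm) and its bar in line with the lugs within 16 degrees, so that the lugs lie in the locking notches (horizontal distance between guard and beacon_amber below 0.015 m and z of guard in the frame of beacon_amber below 0.025 m and angle between the x axis of guard and the x axis of beacon_amber, either way round below 0.28 rad and angle between guard's own z axis and vertical below 0.09 rad and linear speed of guard below 0.02 m/s); the robot touches nothing.
It also fails if it takes over 42 s, if anything falls off the work surface, if the arm or the gripper's body presses on something with over 40 N, if the wrist force passes 120 N, or if a joint passes its speed limit or range.

## Working session

There is one attempt and no reset: what is moved stays moved. The work goes in short steps, Python scripts to look and compute and a shell command to move; the robot and the scene stay as the last step left them, time stands still between calls to the robot, and variables do not carry over. Pictures are saved under pics/ and viewed, and the job is handed in when it is done.

```bash
mkdir -p pics; ls
python3 - <<'E'
from plant import manip
import cv2
s=manip.observe(); print(s)
for n in("scene","top"):
    im,d=manip.camera(n); cv2.imwrite(f"pics/{n}0.png",im)
    import numpy as np; np.savez(f"{n}0.npz",im=im,d=d)
    print(manip.camera_model(n))
E
```

```text
pics
{'clock': 0.0, 'joint_pos': array([ 1.4972138 ,  0.50186338, -0.4267824 ,  1.55143385,  0.22079399,
        1.13831258, -0.21031761]), 'dq': array([-4.74853401e-04, -3.69107292e-04, -2.56301936e-03, -5.27948296e-04,
       -6.81005408e-05,  1.50853957e-03, -8.64023406e-04]), 'joint_torque': array([-7.73997763e-04, -5.69510007e+01, -5.81615612e+00, -2.80936128e+01,
        1.05787258e-02,  1.20326524e-02, -1.32843820e-05]), 'ee_pos': array([ 0.214524  , -0.61286314,  0.23825555]), 'eef_rot': array([-2.56137516e+00,  1.81699383e+00,  2.44728252e-03]), 'ft_force': array([ 0.84093446, -0.74852125, -0.5540331 ]), 'torque': array([ 0.01614899, -0.00712415, -0.0279336 ]), 'grip_width': 1.000169508667537}
{'fx': 462.330827515386, 'fy': 462.330827515386, 'cx': 321.416952735576, 'cy': 195.77568852053008, 'rvec': array([ 1.13712133, -2.45423502,  0.90741394]), 'tvec': array([0.35744125, 0.39050276, 0.87930533])}
{'fx': 415.14789852515247, 'fy': 415.14789852515247, 'cx': 311.46292153616093, 'cy': 202.57498928906196, 'rvec': array([ 2.19310212, -2.20093527,  0.05946765]), 'tvec': array([-0.01054338,  0.54615859,  0.93538318])}
```

View pics/scene0.png

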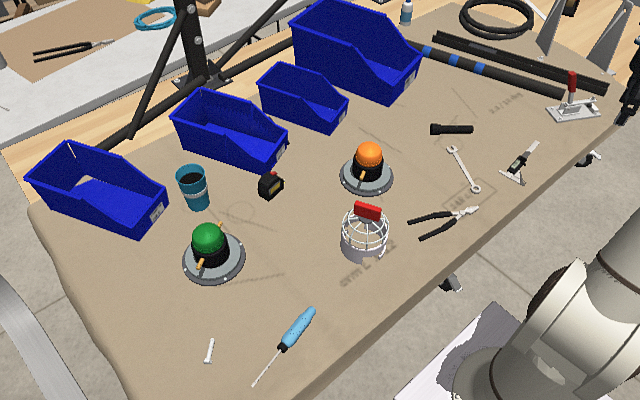

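View pics/top0.png

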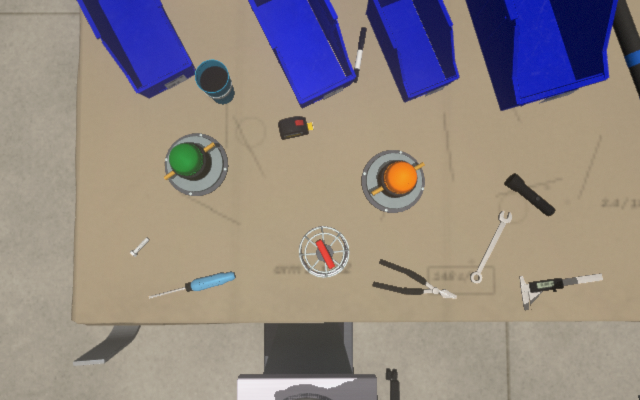

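The scene view shows the guard (red bar at 367,210), the amber beacon (369,155) and the green one (208,238). In the top view the bar is at (325,254), the amber lens at (400,178), and its brass lugs are near (377,190) and (419,165).

```bash
cat > h.py <<'E'
import numpy as np, cv2
from plant import manip
def pts(n,im,d,mask):
    m=manip.camera_model(n);R=cv2.Rodrigues(m['rvec'])[0]
    v,u=np.nonzero(mask&(d>0));z=d[v,u]
    c=np.stack([(u-m['cx'])/m['fx']*z,(v-m['cy'])/m['fy']*z,z],1)
    return (c-m['tvec'])@R, u,v
def onplane(n,u,v,h):
    m=manip.camera_model(n);R=cv2.Rodrigues(m['rvec'])[0]
    r=R.T@np.stack([(np.asarray(u,float)-m['cx'])/m['fx'],(np.asarray(v,float)-m['cy'])/m['fy'],np.ones(np.shape(u))])
    o=-R.T@m['tvec']; t=(h-o[2])/r[2]
    return (o[:,None]+t*r.reshape(3,-1)).T
def hsv(im):
    return cv2.split(cv2.cvtColor(im,cv2.COLOR_BGR2HSV))
def rect(P):
    (c,s,a)=cv2.minAreaRect(P[:,:2].astype(np.float32)*1000); return np.round(c,1),np.round(s,1),round(a,1)
E
python3 - <<'E'
from h import *
for n in("scene","top"):
    f=np.load(n+"0.npz");im,d=f['im'],f['d'];H,S,V=hsv(im)
    roi=np.zeros(H.shape,bool)
    if n=="scene": roi[195:225,340:395]=1
    else: roi[225:285,300:350]=1
    red=((H<7)|(H>173))&(S>150)&(V>70)&roi
    P,u,v=pts(n,im,d,red); top=P[P[:,2]>0.146]
    print(n,'red',len(P),P[:,2].max(),np.percentile(P[:,2],[5,50,95]),rect(P),'top',len(top),rect(top),top.mean(0))
    roi[:]=0
    if n=="scene": roi[135:200,335:400]=1
    else: roi[145:215,355:430]=1
    org=(S>120)&(H>=5)&(H<30)&(V>90)&roi
    P,u,v=pts(n,im,d,org)
    lens=P[:,2]>0.077; lug=(P[:,2]>0.05)&(P[:,2]<0.072)
    L=P[lens];print(n,'lens',len(L),L[:,2].max(),rect(L),L[L[:,2]>.11].mean(0) if (L[:,2]>.11).any() else '')
    G=P[lug]; print('lug',len(G)); 
    for p,a,b in zip(G,u[lug],v[lug]): print(a,b,np.round(p*1000).astype(int),end=' ; ')
    print()
    # grey seat ring & foot
    P,u,v=pts(n,im,d,roi&(S<60)); q=P[(P[:,2]>.014)&(P[:,2]<.026)]
    print('seat',len(q),cv2.minEnclosingCircle(q[:,:2].astype(np.float32)*1000), rect(q))
E
```

```text
scene red 386 0.15432712676031796 [0.11778162 0.13991543 0.15217475] (array([438.3, -32.7]), array([58.9, 14.9]), 28.0) top 147 (array([438.6, -32.9]), array([58.5, 14.4]), 28.0) [ 0.43842834 -0.03262004  0.15017958]
scene lens 524 0.1168037199656938 (array([ 593.5, -195.1]), array([63.7, 63.7]), 21.6) [ 0.59486338 -0.19652539  0.11222556]
lug 52
355 153 [ 631 -183   71] ; 381 160 [ 570 -218   70] ; 357 161 [ 609 -169   68] ; 360 164 [ 594 -165   71] ; 377 164 [ 565 -198   71] ; 378 164 [ 565 -201   70] ; 362 165 [ 587 -166   72] ; 363 165 [ 586 -169   71] ; 376 165 [ 566 -196   69] ; 365 166 [ 581 -171   69] ; 366 166 [ 579 -172   71] ; 367 166 [ 577 -174   71] ; 369 166 [ 573 -178   71] ; 371 166 [ 570 -182   71] ; 372 166 [ 569 -184   70] ; 373 166 [ 568 -187   70] ; 363 170 [ 580 -164   61] ; 362 171 [ 579 -159   61] ; 363 171 [ 574 -158   66] ; 364 171 [ 574 -161   64] ; 365 171 [ 573 -164   63] ; 362 172 [ 576 -156   62] ; 363 172 [ 574 -157   63] ; 364 172 [ 573 -161   60] ; 365 172 [ 570 -161   63] ; 361 173 [ 577 -154   59] ; 362 173 [ 574 -154   61] ; 363 173 [ 569 -153   6
[... 3360 characters left out ...]
  61] ; 378 191 [ 569 -158   59] ; 379 191 [ 568 -159   62] ; 391 191 [ 568 -184   71] ; 409 191 [ 567 -222   71] ; 371 192 [ 566 -142   60] ; 372 192 [ 566 -144   62] ; 373 192 [ 566 -146   62] ; 374 192 [ 566 -148   64] ; 375 192 [ 566 -150   63] ; 376 192 [ 566 -153   61] ; 377 192 [ 566 -155   60] ; 378 192 [ 566 -158   60] ; 372 193 [ 564 -144   64] ; 373 193 [ 564 -146   64] ; 374 193 [ 564 -148   62] ; 375 193 [ 564 -150   63] ; 376 193 [ 564 -153   59] ; 403 193 [ 563 -209   72] ; 404 193 [ 563 -212   71] ; 373 194 [ 562 -146   60] ; 374 194 [ 562 -148   62] ; 
seat 1194 ((599.352783203125, -202.0594024658203), 67.16085052490234) (array([ 595.9, -200. ]), array([125.8, 126.6]), 44.0)
```

```bash
cat >> h.py <<'E'
def R():
    return cv2.Rodrigues(manip.observe()['eef_rot'])[0]
def st():
    s=manip.observe();r=cv2.Rodrigues(s['eef_rot'])[0]
    print('t',round(s['clock'],2),'p',np.round(s['ee_pos']*1000,1),'xyaw',round(np.degrees(np.arctan2(r[1,0],r[0,0])),1),'zax',np.round(r[:,2],3),'F',np.round(s['ft_force'],1),'g',round(s['grip_width'],3),'q',np.round(s['joint_pos'],2))
def to(p,yaw):
    s=manip.observe();r=R();d=r.T@(np.array(p)-s['ee_pos'])
    y=np.degrees(np.arctan2(r[1,0],r[0,0])); t=np.radians((y-yaw+180)%360-180)
    st();print('shift',np.round(d,4),'turn',round(t,3))
E
python3 - <<'E'
from h import *
to([.439,-.0355,.225],-62.5)
E
```

```text
t 0.1 p [ 214.6 -612.9  238.4] xyaw -70.7 zax [-0.001  0.002 -1.   ] F [ 0.5 -0.4  0.3] g 1.0 q [ 1.5   0.5  -0.43  1.55  0.22  1.14 -0.21]
shift [-0.4707 -0.4027  0.0142] turn -0.143
```

```bash
python3 -m handwheel '[1,-0.04,-0.03,0,0, 1,-0.08,-0.07,0,0, 1,-0.12,-0.105,0,-0.03, 1,-0.16,-0.14,0,-0.06, 1,-0.20,-0.175,0,-0.1, 1,-0.23,-0.2,0,-0.143]'
python3 - <<'E'
from h import *
to([.439,-.0355,.225],-62.5)
E
```

```text
clock: 0.85
ee_pos: [0.3282, -0.3278, 0.2391]
eef_rot: [-2.688, 1.626, 0.001]
ft_force: [-0.3, -0.8, 0.5]
grip_width: 1.002
t 0.85 p [ 328.2 -327.8  239.1] xyaw -62.3 zax [-0.  0. -1.] F [-0.3 -0.8  0.5] g 1.002 q [ 1.29  0.18 -0.61  2.    0.12  1.   -0.47]
shift [-0.2073 -0.2339  0.0142] turn 0.003
```

```bash
python3 -m handwheel '[1,-0.03,-0.034,0,0, 1,-0.07,-0.078,0,0, 1,-0.11,-0.124,0,0, 1,-0.15,-0.169,0.005,0, 1,-0.19,-0.21,0.01,0, 1,-0.207,-0.234,0.014,0, 1,-0.207,-0.234,0.014,0]'
python3 - <<'E'
from h import *
to([.439,-.0355,.225],-62.5)
im,d=manip.camera("scene");cv2.imwrite("pics/s1.png",im);np.savez("s1.npz",im=im,d=d)
im,d=manip.camera("top");cv2.imwrite("pics/t1.png",im);np.savez("t1.npz",im=im,d=d)
E
```

```text
clock: 1.72
ee_pos: [0.4399, -0.036, 0.2251]
eef_rot: [-2.689, 1.622, 0.001]
ft_force: [0.8, -0.6, -0.1]
grip_width: 1.0
t 1.73 p [439.9 -36.  225.1] xyaw -62.2 zax [-0.     0.001 -1.   ] F [ 0.8 -0.6 -0.1] g 1.0 q [ 0.82  0.19 -0.87  2.05  0.17  0.97 -1.23]
shift [-0.0009  0.0006  0.0001] turn 0.005
```

View pics/s1.png

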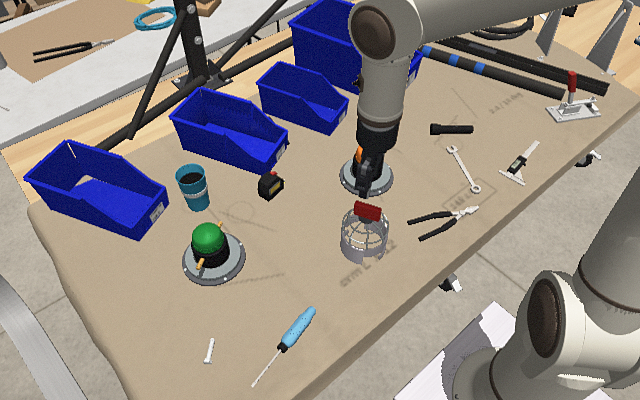

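View pics/t1.png

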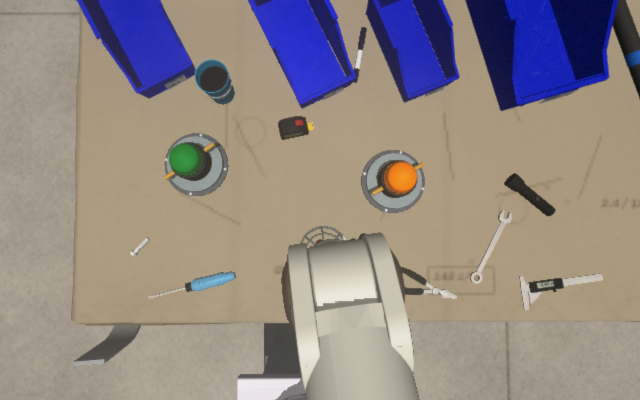

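The gripper's fingers (about 365,185 in the scene view) are right above the red bar (367,210). Lowering.

```bash
python3 -m handwheel '[1,0,0,0.03,0, 1,0,0,0.06,0, 1,0,0,0.08,0, 1,0,0,0.09,0, 1,0,0,0.098,0, 1,0,0,0.098,0]' 60; python3 -m handwheel '[0.05,0,0,0,0,0.05,0,0,0,0,0.05,0,0,0,0,0.05,0,0,0,0,0.05,0,0,0,0]' 60
python3 - <<'E'
from h import *
st()
im,d=manip.camera("scene");cv2.imwrite("pics/s2.png",cv2.resize(im[130:290,290:450],None,fx=3.5,fy=3.5));np.savez("s2.npz",im=im,d=d)
E
```

```text
clock: 2.58
ee_pos: [0.4395, -0.0391, 0.1273]
eef_rot: [2.685, -1.631, -0.0]
ft_force: [-0.1, 0.5, 0.4]
grip_width: 1.0
clock: 3.2
ee_pos: [0.4397, -0.0383, 0.1274]
eef_rot: [-2.686, 1.629, -0.0]
ft_force: [-1.4, 1.2, 2.0]
grip_width: 0.148
t 3.2 p [439.7 -38.3 127.4] xyaw -62.5 zax [ 0.  0. -1.] F [-1.4  1.2  2. ] g 0.148 q [ 0.71  0.36 -0.79  2.14  0.37  0.77 -1.41]
```

View pics/s2.png

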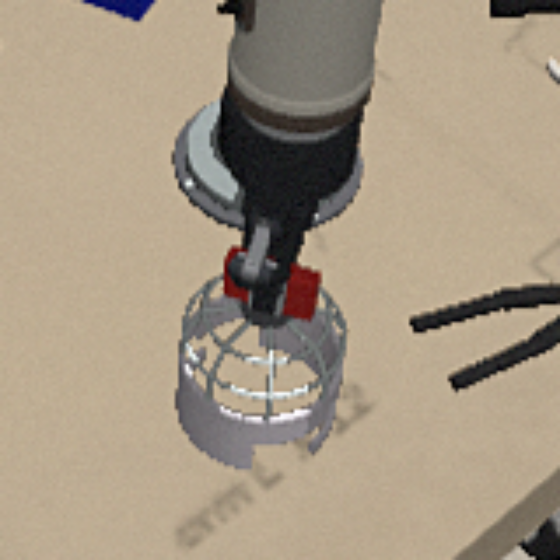

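The jaws close on the middle of the red bar (opening 0.148 ≈ 13 mm). Lifting.

```bash
python3 -m handwheel '[0.05,0,0,-0.02,0,0.05,0,0,-0.05,0,0.05,0,0,-0.09,0,0.05,0,0,-0.12,0,0.05,0,0,-0.14,0,0.05,0,0,-0.145,0,0.05,0,0,-0.145,0]' 80
python3 - <<'E'
from h import *
to([.596,-.2,.272],-99.5)
for n,k in(("scene","s3"),("top","t3")):
    im,d=manip.camera(n);cv2.imwrite(f"pics/{k}.png",im);np.savez(k+".npz",im=im,d=d)
E
```

```text
clock: 4.12
ee_pos: [0.439, -0.0389, 0.2716]
eef_rot: [2.685, -1.63, -0.001]
ft_force: [-0.2, -0.4, -3.4]
grip_width: 0.147
t 4.12 p [439.  -38.9 271.6] xyaw -62.5 zax [-0.001 -0.    -1.   ] F [-0.2 -0.4 -3.4] g 0.147 q [ 0.88  0.12 -0.9   2.    0.1   1.07 -1.16]
shift [ 0.2154 -0.0649 -0.0005] turn 0.645
```

View pics/s3.png

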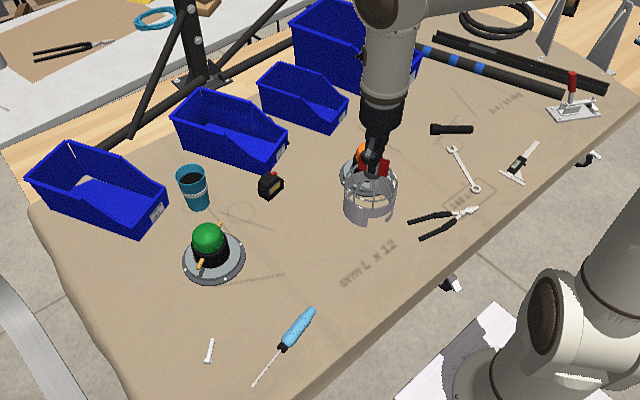

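Guard hangs level in the gripper, 3.4 N weight. Moving over the amber beacon with a clockwise turn of 37°.

```bash
python3 -m handwheel '[0.05,0.03,-0.008,0,0.08,0.05,0.07,-0.02,0,0.2,0.05,0.11,-0.033,0,0.33,0.05,0.15,-0.045,0,0.45,0.05,0.185,-0.056,0,0.56,0.05,0.21,-0.063,0,0.64,0.05,0.215,-0.065,0,0.645,0.05,0.215,-0.065,0,0.645]' 80
python3 - <<'E'
from h import *
to([.596,-.2,.272],-99.5)
for n,k in(("scene","s4"),("top","t4")):
    im,d=manip.camera(n);cv2.imwrite(f"pics/{k}.png",im);np.savez(k+".npz",im=im,d=d)
    cv2.imwrite(f"pics/{k}.png",cv2.resize(im[60:220,280:480],None,fx=3.5,fy=3.5))
    H,S,V=hsv(im);red=((H<7)|(H>173))&(S>150)&(V>70)
    P,u,v=pts(n,im,d,red); P=P[(np.hypot(P[:,0]-.596,P[:,1]+.2)<.06)&(P[:,2]>.24)]
    print(n,len(P)); 
    if len(P)>10: print(P.mean(0),P[:,2].min(),P[:,2].max(),rect(P))
E
```

```text
clock: 5.22
ee_pos: [0.5959, -0.1985, 0.2708]
eef_rot: [2.032, -2.395, -0.004]
ft_force: [0.5, 0.8, -4.4]
grip_width: 0.15
t 5.22 p [ 595.9 -198.5  270.8] xyaw -99.4 zax [-0.002  0.002 -1.   ] F [ 0.5  0.8 -4.4] g 0.15 q [ 0.75  0.48 -0.66  1.57  0.31  1.2  -1.69]
shift [ 0.0014 -0.0003 -0.0012] turn 0.002
scene 158
[ 0.57625827 -0.18921762  0.27994281] 0.2584151219627377 0.29610343257455185 (array([ 594.7, -193.3]), array([14. , 59.6]), 84.5)
top 93
[ 0.57492234 -0.19312456  0.29282719] 0.2650294547018769 0.29723711230836325 (array([ 575.2, -194.1]), array([12.4, 17.2]), 78.3)
```

View pics/s4.png

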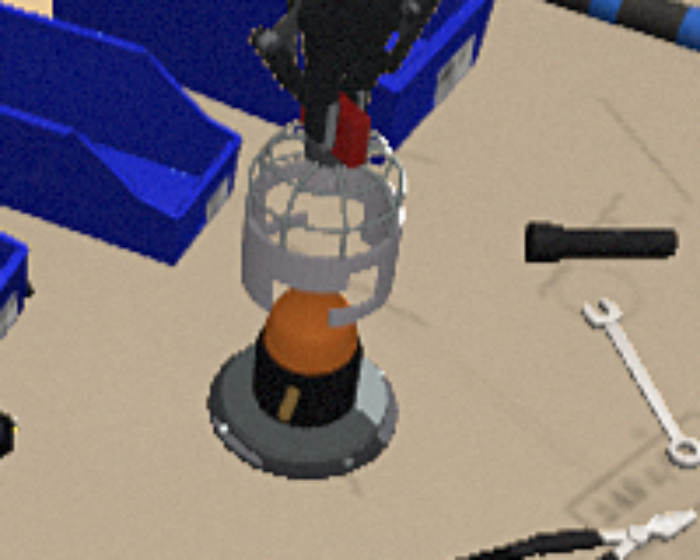

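View pics/t4.png

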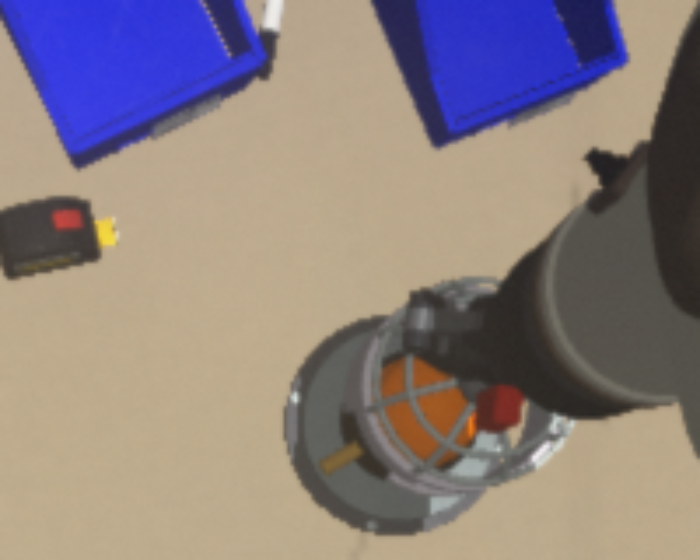

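Shots 4: the guard hangs over the amber lens (scene crop 325,270), slightly toward +y. Joint 7 is already −1.69 and clockwise turning drives it towards −2.57, so the final 50° would be at its limit. The guard is half-turn symmetric, so I turn it 180° the other way in the air.

```bash
python3 -m handwheel '[0.05,0,0,0,-0.1,0.05,0,0,0,-0.26,0.05,0,0,0,-0.42,0.05,0,0,0,-0.58,0.05,0,0,0,-0.74,0.05,0,0,0,-0.9,0.05,0,0,0,-1.06,0.05,0,0,0,-1.2]' 80;python3 - <<'E'
from h import *
to([.596,-.2,.272],80.5)
E
```

```text
clock: 6.32
ee_pos: [0.5959, -0.1986, 0.2727]
eef_rot: [3.031, -0.822, 0.0]
ft_force: [-0.3, 0.0, -3.9]
grip_width: 0.155
t 6.33 p [ 595.9 -198.6  272.7] xyaw -30.3 zax [-0.    -0.001 -1.   ] F [-0.3  0.  -3.9] g 0.155 q [ 0.91  0.56 -0.92  1.56  0.46  1.25 -0.6 ]
shift [0.0008 0.0012 0.0007] turn -1.934
```

```bash
python3 -m handwheel '[0.05,0,0,0,-0.16,0.05,0,0,0,-0.32,0.05,0,0,0,-0.48,0.05,0,0,0,-0.64,0.05,0,0,0,-0.8,0.05,0,0,0,-0.96,0.05,0,0,0,-1.1,0.05,0,0,0,-1.2]' 80;python3 -m handwheel '[0.05,0,0,0,-0.16,0.05,0,0,0,-0.32,0.05,0,0,0,-0.48,0.05,0,0,0,-0.64,0.05,0,0,0,-0.73,0.05,0,0,0,-0.734,0.05,0,0,0,-0.734]' 80;python3 - <<'E'
from h import *
to([.596,-.2,.272],80.5)
for n,k in(("scene","s5"),("top","t5")):
    im,d=manip.camera(n);cv2.imwrite(f"pics/{k}.png",im);np.savez(k+".npz",im=im,d=d)
    cv2.imwrite(f"pics/{k}.png",cv2.resize(im[60:220,280:480],None,fx=3.5,fy=3.5))
    H,S,V=hsv(im);red=((H<7)|(H>173))&(S>150)&(V>70)
    P,u,v=pts(n,im,d,red); P=P[(np.hypot(P[:,0]-.596,P[:,1]+.2)<.06)&(P[:,2]>.24)]
    print(n,len(P)); 
    if len(P)>10: print(P.mean(0),P[:,2].min(),P[:,2].max(),rect(P),rect(P[P[:,2]>.288]))
E
```

```text
clock: 7.32
ee_pos: [0.596, -0.1989, 0.2726]
eef_rot: [2.967, 1.031, -0.001]
ft_force: [-0.0, -0.5, -3.9]
grip_width: 0.154
clock: 8.2
ee_pos: [0.5963, -0.1992, 0.2725]
eef_rot: [2.406, 2.02, -0.001]
ft_force: [-0.4, 0.4, -3.6]
grip_width: 0.154
t 8.2 p [ 596.3 -199.2  272.5] xyaw 80.0 zax [ 0.    -0.001 -1.   ] F [-0.4  0.4 -3.6] g 0.154 q [ 1.09  0.78 -1.32  1.56  0.76  1.41  1.11]
shift [-0.0008 -0.0002  0.0005] turn -0.008
scene 163
[ 0.57399592 -0.18920548  0.28220197] 0.25942636458999424 0.2979027940898321 (array([ 582.1, -191.8]), array([15.2, 36.9]), 81.3) (array([ 582.3, -192.3]), array([14.3, 36.3]), 81.3)
top 94
[ 0.5743921  -0.19456434  0.29532941] 0.28152027637809396 0.29906680836617694 (array([ 574.1, -195. ]), array([12.2, 19.4]), 82.2) (array([ 574.1, -195.1]), array([11.8, 19.4]), 82.2)
```

View pics/s5.png

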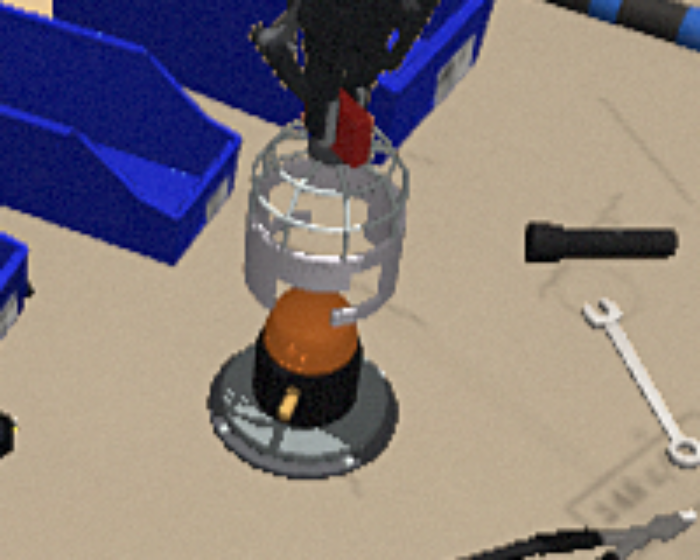

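View pics/t5.png

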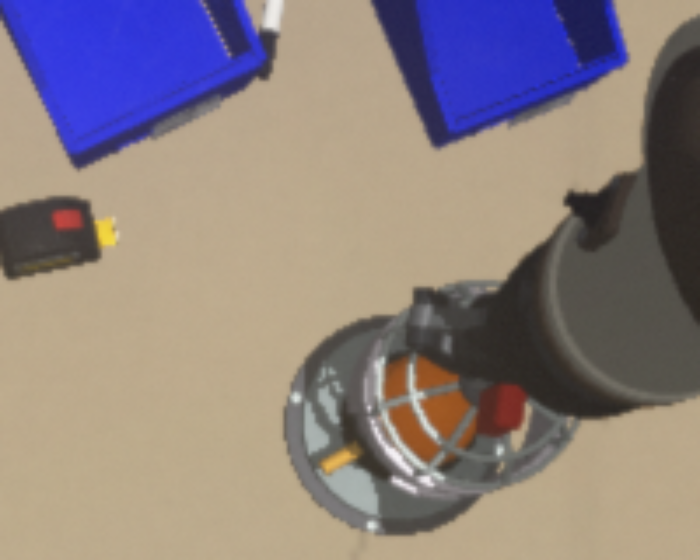

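```bash
python3 -m handwheel '[0.05,-0.0015,0.0015,0.02,0,0.05,-0.0015,0.0015,0.045,0,0.05,-0.0015,0.0015,0.06,0,0.05,-0.0015,0.0015,0.072,0,0.05,-0.0015,0.0015,0.072,0]' 80;python3 - <<'E'
from h import *
to([.596,-.2,.272],80.5)
for n,k in(("scene","s6"),("top","t6")):
    im,d=manip.camera(n);np.savez(k+".npz",im=im,d=d)
    cv2.imwrite(f"pics/{k}.png",cv2.resize(im[90:220,300:450],None,fx=4.5,fy=4.5))
E
```

```text
clock: 8.93
ee_pos: [0.5971, -0.201, 0.199]
eef_rot: [-2.403, -2.021, 0.001]
ft_force: [0.3, -0.7, -3.4]
grip_width: 0.151
t 8.93 p [ 597.1 -201.   199. ] xyaw 80.1 zax [-0.002  0.001 -1.   ] F [ 0.3 -0.7 -3.4] g 0.151 q [ 1.07  0.84 -1.26  1.62  0.83  1.3   1.07]
shift [ 0.0008 -0.0014 -0.073 ] turn -0.007
```

View pics/s6.png

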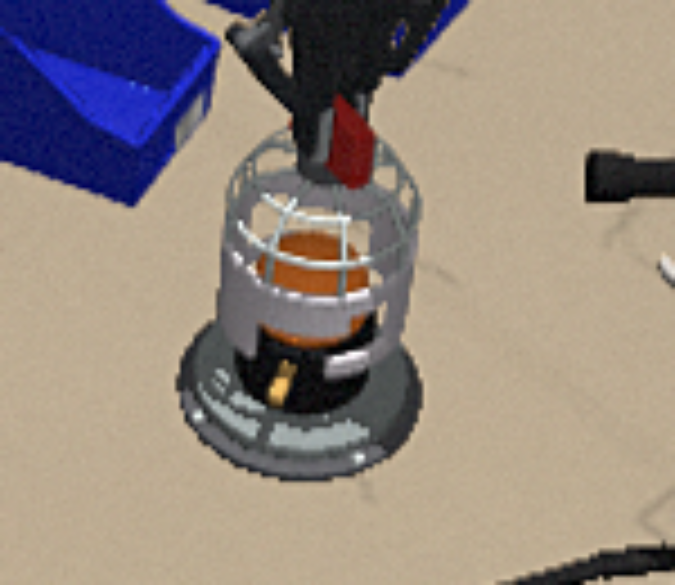

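View pics/t6.png

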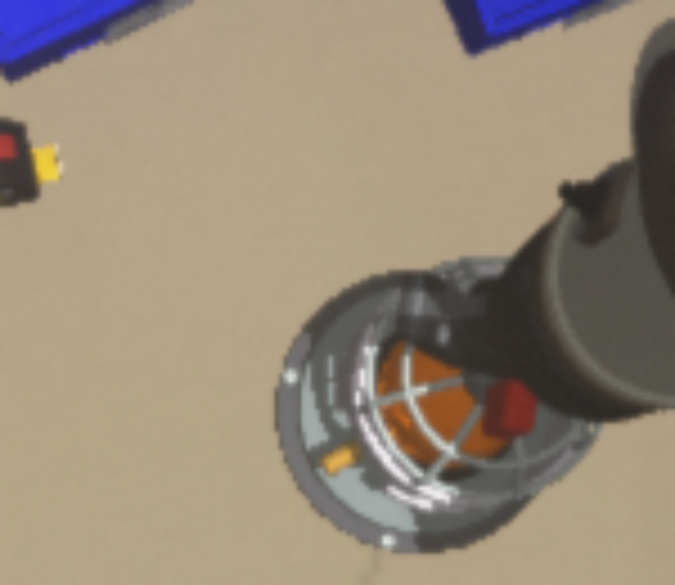

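Scene crop: the near lug (283,385) stands centred in the open entry of the rim (250–328). Lowering onto the lugs.

```bash
python3 -m handwheel '[0.05,0,0,0.01,0,0.05,0,0,0.02,0,0.05,0,0,0.028,0,0.05,0,0,0.034,0,0.05,0,0,0.037,0,0.05,0,0,0.037,0,0.05,0,0,0.037,0]' 80;python3 - <<'E'
from h import *
to([.596,-.2,.272],80.5)
for n,k in(("scene","s7"),("top","t7")):
    im,d=manip.camera(n);np.savez(k+".npz",im=im,d=d)
    cv2.imwrite(f"pics/{k}.png",cv2.resize(im[90:220,300:450],None,fx=4.5,fy=4.5))
E
```

```text
clock: 9.9
ee_pos: [0.598, -0.2011, 0.1637]
eef_rot: [2.404, 2.021, 0.001]
ft_force: [-0.3, 0.6, -3.8]
grip_width: 0.152
t 9.9 p [ 598.  -201.1  163.7] xyaw 80.1 zax [ 0.001 -0.    -1.   ] F [-0.3  0.6 -3.8] g 0.152 q [ 1.06  0.88 -1.23  1.65  0.87  1.25  1.05]
shift [ 0.0007 -0.0021 -0.1083] turn -0.007
```

View pics/s7.png

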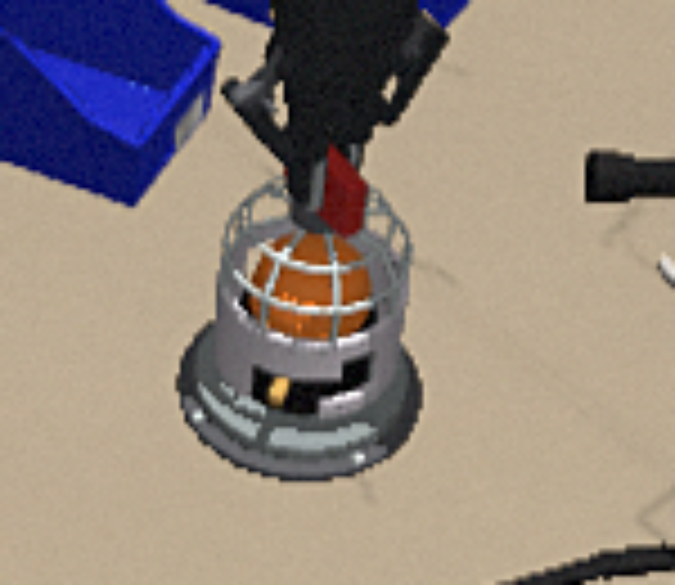

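The lug (280,388) is inside the entry, with no contact force; the rim is at about 36 mm, which is within the slot channel (32–42). Twisting clockwise.

```bash
python3 -m handwheel '[0.05,0,0,0,0.06,0.05,0,0,0,0.13,0.05,0,0,0,0.2,0.05,0,0,0,0.27,0.05,0,0,0,0.34,0.05,0,0,0,0.4,0.05,0,0,0,0.45,0.05,0,0,0,0.45]' 80;python3 - <<'E'
from h import *
to([.597,-.201,.164],30)
E
```

```text
clock: 11.0
ee_pos: [0.5979, -0.201, 0.1636]
eef_rot: [2.794, 1.435, 0.0]
ft_force: [1.1, 0.6, -3.9]
grip_width: 0.153
t 11.0 p [ 597.9 -201.   163.6] xyaw 54.4 zax [ 0. -0. -1.] F [ 1.1  0.6 -3.9] g 0.153 q [ 1.03  0.82 -1.15  1.65  0.8   1.2   0.64]
shift [-0.0005 -0.0007 -0.0004] turn 0.425
```

```bash
python3 -m handwheel '[0.05,0,0,0,0.06,0.05,0,0,0,0.13,0.05,0,0,0,0.2,0.05,0,0,0,0.27,0.05,0,0,0,0.34,0.05,0,0,0,0.4,0.05,0,0,0,0.425,0.05,0,0,0,0.425]' 80;python3 - <<'E'
from h import *
to([.597,-.201,.148],30)
for n,k in(("scene","s8"),("top","t8")):
    im,d=manip.camera(n);np.savez(k+".npz",im=im,d=d)
    cv2.imwrite(f"pics/{k}.png",cv2.resize(im[90:220,300:450],None,fx=4.5,fy=4.5))
E
```

```text
clock: 12.0
ee_pos: [0.5978, -0.201, 0.1634]
eef_rot: [3.034, 0.814, 0.0]
ft_force: [-0.2, 0.9, -4.0]
grip_width: 0.15
t 12.0 p [ 597.8 -201.   163.4] xyaw 30.0 zax [ 0. -0. -1.] F [-0.2  0.9 -4. ] g 0.15 q [ 0.99  0.77 -1.06  1.65  0.73  1.16  0.26]
shift [-0.0006 -0.0004  0.0154] turn 0.001
```

View pics/s8.png

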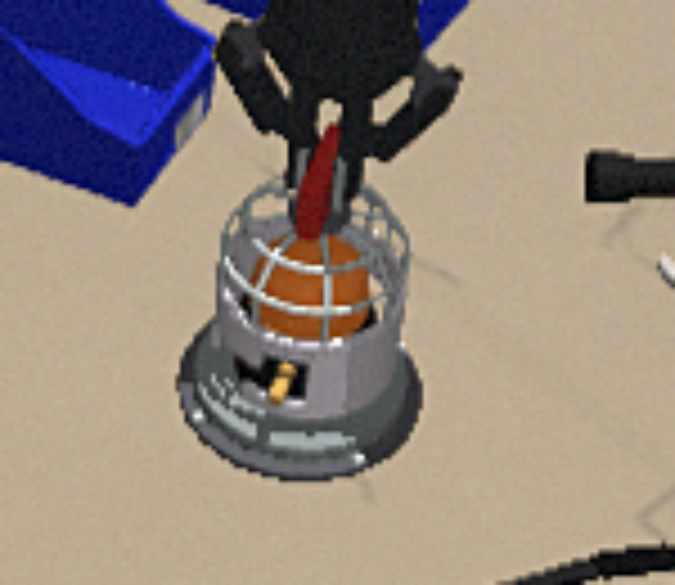

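View pics/t8.png

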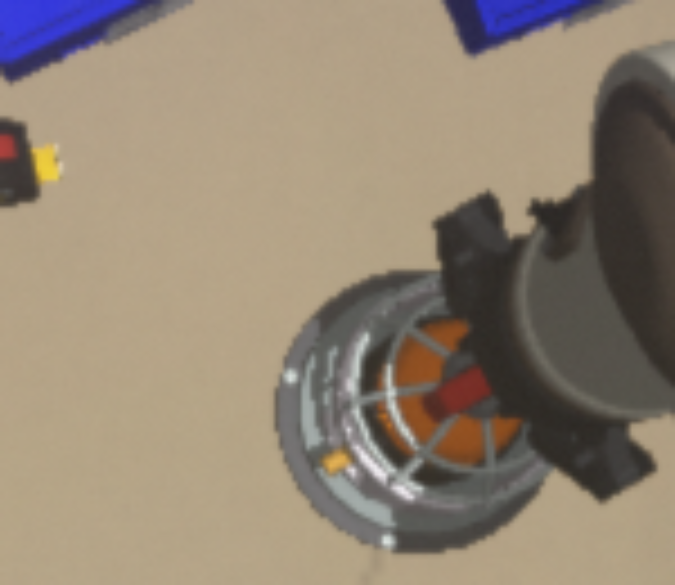

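The near lug (282,383) now sits in the tall notch (265–308) and the bar is in line with it. Lowering to the seat.

```bash
python3 -m handwheel '[0.05,0,0,0.004,0,0.05,0,0,0.008,0,0.05,0,0,0.011,0,0.05,0,0,0.013,0,0.05,0,0,0.0145,0,0.05,0,0,0.0155,0,0.05,0,0,0.0155,0]' 80;python3 - <<'E'
from h import *
to([.597,-.201,.148],30)
im,d=manip.camera("scene");np.savez("s9.npz",im=im,d=d)
cv2.imwrite("pics/s9.png",cv2.resize(im[90:220,300:450],None,fx=4.5,fy=4.5))
E
```

```text
clock: 12.98
ee_pos: [0.5978, -0.2011, 0.1478]
eef_rot: [3.035, 0.812, 0.0]
ft_force: [-0.0, -0.4, -5.1]
grip_width: 0.154
t 12.97 p [ 597.8 -201.1  147.8] xyaw 30.0 zax [ 0. -0. -1.] F [-0.  -0.4 -5.1] g 0.154 q [ 0.98  0.79 -1.05  1.67  0.74  1.14  0.25]
shift [-0.0006 -0.0005 -0.0002] turn -0.001
```

View pics/s9.png

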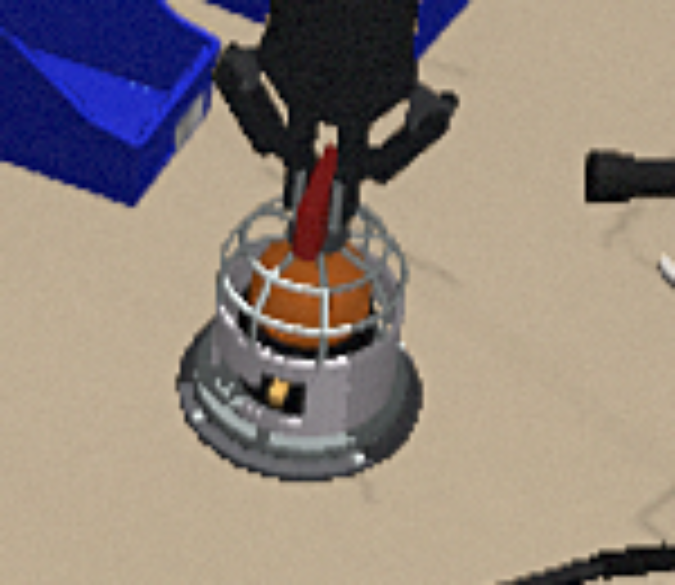

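```bash
python3 -m handwheel '[0.05,0,0,0.0005,0,0.05,0,0,0.001,0,0.05,0,0,0.0015,0,0.05,0,0,0.0015,0]' 80
```

```text
clock: 13.52
ee_pos: [0.5979, -0.2012, 0.1476]
eef_rot: [3.034, 0.812, 0.0]
ft_force: [-4.5, -0.5, 6.7]
grip_width: 0.153
```

Contact with the seat (force changed from −5 to +7 N). Releasing and withdrawing.

```bash
python3 -m handwheel '[0.3,0,0,0,0,0.5,0,0,0,0,0.7,0,0,0,0,0.7,0,0,0,0,0.7,0,0,0,0]' && python3 -m handwheel '[0.7,0,0,-0.02,0,0.7,0,0,-0.05,0,0.7,0,0,-0.09,0,0.7,0,0,-0.13,0,0.7,0,0,-0.15,0,0.7,0,0,-0.15,0]'
python3 - <<'E'
from h import *
st()
for n,k in(("scene","s10"),("top","t10")):
    im,d=manip.camera(n);np.savez(k+".npz",im=im,d=d)
    cv2.imwrite(f"pics/{k}.png",cv2.resize(im[90:220,300:450],None,fx=4.5,fy=4.5))
    H,S,V=hsv(im);red=((H<7)|(H>173))&(S>150)&(V>70)
    P,u,v=pts(n,im,d,red); P=P[(np.hypot(P[:,0]-.596,P[:,1]+.2)<.06)&(P[:,2]>.12)]
    print(n,len(P)); 
    if len(P)>10: print(P.mean(0),P[:,2].min(),np.percentile(P[:,2],95),rect(P),rect(P[P[:,2]>.162]))
E
```

```text
clock: 14.15
ee_pos: [0.5978, -0.2011, 0.1463]
eef_rot: [-3.035, -0.812, -0.0]
ft_force: [0.2, -0.1, 0.5]
grip_width: 0.7
clock: 14.9
ee_pos: [0.5985, -0.201, 0.2981]
eef_rot: [3.033, 0.812, 0.004]
ft_force: [0.0, -0.2, -0.4]
grip_width: 0.699
t 14.9 p [ 598.5 -201.   298.1] xyaw 30.0 zax [ 0.003 -0.001 -1.   ] F [ 0.  -0.2 -0.4] g 0.699 q [ 1.04  0.65 -1.16  1.52  0.6   1.37  0.35]
scene 167
[ 0.58898627 -0.18839145  0.16148486] 0.1336683779834091 0.1722873840198 (array([ 594.7, -195.3]), array([13.5, 58.6]), 30.4) (array([ 594.8, -195.6]), array([13.5, 58.1]), 30.4)
top 181
[ 0.59496637 -0.19947341  0.17082147] 0.16682375207508496 0.1731748673043778 (array([ 595.2, -200. ]), array([12.2, 57. ]), 30.3) (array([ 595.2, -200. ]), array([12.2, 57. ]), 30.3)
```

View pics/s10.png

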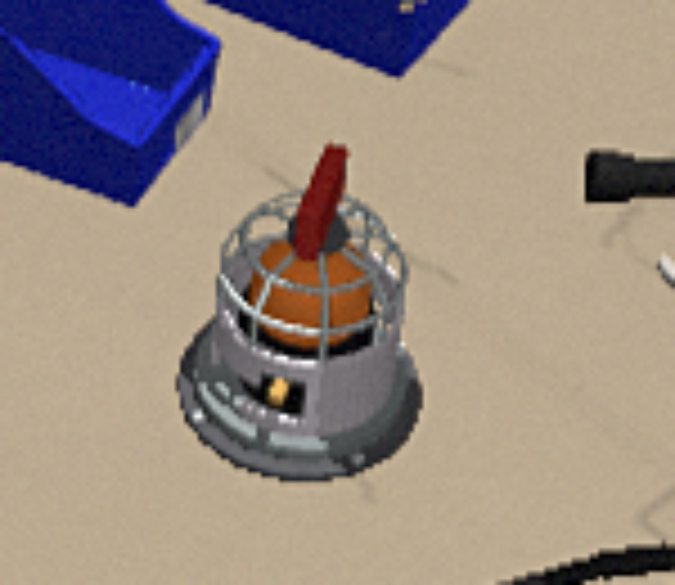

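View pics/t10.png

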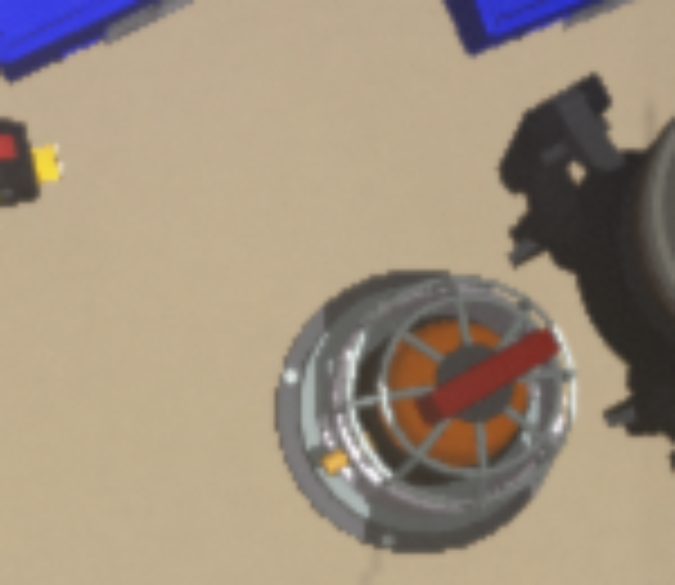

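Both views show the guard level and seated. The bar top is at 172 mm (152 + 20), its yaw is −59.7° against lugs at about −59.5°, and its centre is about 1 mm off the beacon's. The gripper is clear.

```bash
python3 -c "
from plant import manip
print(manip.job_done())"
```

```text
the job is handed in; nothing more can be done
None
```

The guard is on the amber beacon, locked and released, and I handed the job in at about 15 s of the 42 s allowed; no verdict came back.

- **What I did:** I gripped the guard by its red bar and carried it over the amber beacon. There I turned it an extra half turn in the air, which its symmetry allows, because joint 7 would otherwise have ended at its limit. I lowered it with the entries over the lugs (rim about 36 mm) and twisted it 50° clockwise. Then I lowered it until the seat took the load (about +7 N), opened the jaws and withdrew straight up.
- **Last checks:**
  - The bar's top is at 172 mm, which puts the rim at 20 mm, on the seat.
  - The bar is within about 1° of the lugs.
  - The guard's centre is about 1 mm from the beacon's.
  - The pictures show the guard level, the visible lug in its notch, and the gripper clear of it.
- **What disagreed:** The two cameras differ by about 4–5 mm in y. They agree on the guard's position relative to the beacon to about 1 mm, so the fit was not affected. Nothing failed.

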